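# Mirror a row of mini loaves onto the display rack

## Robot

A 6-joint arm with a two-finger parallel gripper is mounted at the origin on the work surface. World frame = base frame: x ahead of the robot, y to its left, z up, the work surface at z = 0. Lengths are in m, angles in rad, forces in N, time in s.
With the tool pointing down it reaches from about 0.3 to 0.875 m from the base axis. Payload 6.4 kg.
Tool frame: the origin (TCP) lies at the very end of the fingers, on their centre line; the grasp point (between the pads) lies 19 mm behind it; z points along the fingers, y is the line along which they close (so a half turn about z gives the same grasp; the last joint's range is limited). The gripper opens to 85 mm and grips with 20 to 120 N. Pads are 22 mm wide; open, the fingers measure 114 mm over their backs; the gripper's body (76 mm by 85 mm) begins 54 mm behind the grasp point. The pads swing forward as they close: fully open they stand 13 mm farther back than shut.
Start: joints at [0.924, 0.181, 1.607, -0, 1.354, -0.206], TCP at [0.245, 0.52, 0.231] pointing down, gripper open.
Joint ranges: [-2.99, 2.99], [-0.89, 2.07], [0.3, 2.58], [-1.14, 4.28], [0, 2.63], [-3.12, 3.12]. Speed limits (rad/s): [2.57, 2.57, 3.01, 3.14, 3.14, 3.14].

## Interface

Orientations are given as a unit quaternion [w, x, y, z].
In Python, from bench import telemetry, camera, ctrl, spotter gives the robot as it stands.
- The arm moves only by the tool send_rows, never from a script. Its argument "series" is a list of rows, each a list of 3 entries, a list of its own where there are three numbers: the turn, a rotation vector about the world's x, y, z in degrees, then the shift along the world's x, y, z in mm, then the closure, from -1 (fully open) to 1 (shut), so that 0 is half open. In form: [[[rx, ry, rz], [dx, dy, dz], gripper], ...]. A call has 1 to 10 rows; each row is the pose to reach, as a shift and turn from the pose commanded when the call began; what a row does not reach only later rows make up. A row lasts 1/8 s, in which the tool goes at most 62.5 mm and 10.7 degrees, less where a joint would pass 70% of its speed; a pose out of reach is approached as far as the arm can. A call with a gripper value outside its range is refused whole. The fingers move at their own pace and stop on an object; the grip force is fixed at half the most. Time passes only in rows, so rows that repeat a pose let the fingers close. It gives the time, the measured TCP pose, the force, the opening and the grip force at its end, in the units of the state.
- telemetry.get_obs(): the state, without advancing time (a new reading comes with each control period).
- camera(name): name is "scene" or "top" or "wrist"; returns a dict with "pixels" (480x640x3 uint8, red, green, blue), "camera_matrix" (3x3 intrinsics, pixels), "dist_coeffs" ([k1, k2, p1, p2, k3] as OpenCV has them; the pictures are not rectified), "xyz" and "orientation" of the camera in the world. Camera axes: x right, y up, looking along -z (the intrinsics and any distortion apply to the point x, -y, -z); pixel columns grow to the right and rows downward; lengths in m; the calibration is good to about 2 mm. A picture is of the moment at which its call begins. There is no depth.
- ctrl.hand_in(): hands the job in; it is judged then, once.
Trained networks look in the newest picture that a camera, given by its name, has taken for a name from the list of things; names that differ only in an ending like _2 or _b are one class to them, and where a whole thing is asked for, a point or a joint stands for the part that bears it (a point fixed in the world has none). Each returns a list of dicts, best first, with "conf" (0 to 1); they miss things now and then, are a little off and sometimes report something else, mostly with a low value. They report only what shows in the picture. A call takes as long as a camera call. They do not tell look-alikes from the thing itself.
- spotter.boxes_of(thing, camera): "xyz" ([x, y, z] in m, in world coordinates, good to about 4 mm: the middle of the surface that is visible of it).
- spotter.landmark_of(thing, camera): "xyz" ([x, y, z] in m, in world coordinates, good to about 4 mm: a listed point, or the origin of a listed thing).
The state is a dict: "time_s": time; "q": joint angles; "dq": joint speeds; "joint_efforts": joint torques, N m; "eef_pos": TCP position; "eef_rot": TCP orientation; "wrist_force": force on the tool from outside, world axes, zero at the start; "torque": the same for the moment, N m; "opening": opening from 0.0 (shut) to 1.0 (fully open); "grasp_force": force on a finger pad.
Only numpy, scipy, OpenCV 4.12 (cv2) and the standard library are available. Lean on these libraries where they do the work, as an engineer would, in place of code of your own. Each camera call takes 0.05 s, during which the arm holds its last target. There are 200 camera calls.

## Task

Move the four glazed mini loaves from the wire cooling rack to the empty wooden display rack in reverse order, so that customers across the counter read the row as the baker does: the loaf at the robot's left end of the cooling rack goes into the bay at the right end of the display rack, the next one into the bay beside it, and so on. Keep every loaf upright throughout and leave each one standing freely in the middle of its bay, its length parallel to the dark strips.

Things in the scene. Friction and masses are not known exactly. Their poses are not given: they have to be found in the camera images.
- loaf_lemon_mid (a point): the lemon loaf: a firm mini loaf, golden-brown block with bright yellow glaze on top, 80 mm long (its x axis) x 36 mm wide (y) x 56 mm high (z), 0.14 kg give or take; loose, standing upright on the cooling rack at the start, in any of its four places; this point is its centre, 28 mm above its underside
- loaf_berry_mid (a point): the berry loaf: a firm mini loaf, golden-brown block with pink glaze on top, 80 mm long (its x axis) x 36 mm wide (y) x 56 mm high (z), 0.14 kg give or take; loose, standing upright on the cooling rack at the start, in any of its four places; this point is its centre, 28 mm above its underside
- loaf_pistachio_mid (a point): the pistachio loaf: a firm mini loaf, golden-brown block with green glaze on top, 80 mm long (its x axis) x 36 mm wide (y) x 56 mm high (z), 0.14 kg give or take; loose, standing upright on the cooling rack at the start, in any of its four places; this point is its centre, 28 mm above its underside
- loaf_cocoa_mid (a point): the cocoa loaf: a firm mini loaf, golden-brown block with very dark brown glaze on top, 80 mm long (its x axis) x 36 mm wide (y) x 56 mm high (z), 0.14 kg give or take; loose, standing upright on the cooling rack at the start, in any of its four places; this point is its centre, 28 mm above its underside
- card_lemon: plain bright yellow flavour card, 14 x 50 x 3 mm, lying fixed on the cooling rack at the end away from the robot of the place where the lemon loaf stands at the start (it stays there, so it still shows the old order afterwards); origin at the centre of its underside, level with the rack's deck and 51 mm in +x of the place's centre in the rack's frame
- card_berry: plain pink flavour card, 14 x 50 x 3 mm, lying fixed on the cooling rack at the end away from the robot of the place where the berry loaf stands at the start (it stays there, so it still shows the old order afterwards); origin at the centre of its underside, level with the rack's deck and 51 mm in +x of the place's centre in the rack's frame
- card_pistachio: plain green flavour card, 14 x 50 x 3 mm, lying fixed on the cooling rack at the end away from the robot of the place where the pistachio loaf stands at the start (it stays there, so it still shows the old order afterwards); origin at the centre of its underside, level with the rack's deck and 51 mm in +x of the place's centre in the rack's frame
- card_cocoa: plain very dark brown flavour card, 14 x 50 x 3 mm, lying fixed on the cooling rack at the end away from the robot of the place where the cocoa loaf stands at the start (it stays there, so it still shows the old order afterwards); origin at the centre of its underside, level with the rack's deck and 51 mm in +x of the place's centre in the rack's frame
- cooling_rack: steel wire cooling rack, 120 mm (x) x 360 mm (y), fixed, deck 30 mm above its origin; origin at the centre of its underside, on the table; its x axis points away from the robot to within 0.1 rad, y to the robot's left, along the row. Four places, centred at y = +135, +45, -45 and -135 mm, x = 0. It may be the nearer or the farther of the two racks
- display_rack: light wooden slatted display rack with dark cross strips, 120 mm (x) x 360 mm (y), fixed, empty at the start, deck 30 mm above its origin; origin at the centre of its underside, on the table; x axis away from the robot to within 0.1 rad, y to the robot's left, along the row. Five dark strips, 6 mm wide and 5 mm high, run along x and part it into four bays, centred at y = +135, +45, -45 and -135 mm, x = 0
Not all that is in view belongs to the job. Leave any purple or turquoise look-alike of the part that bears loaf_lemon_mid alone.

How it is judged:
By the outcome, as a careful person would: the job done as asked, in the order asked, and still so for the second after the job is handed in, with the robot touching nothing.
It also fails if it takes over 112 s, if anything falls off the work surface, if the arm or the gripper's body presses on something with over 40 N, if the wrist force passes 120 N, or if a joint passes its speed limit or range.

## Working session

There is one attempt and no reset: what is moved stays moved. The work goes in short steps, Python scripts to look and compute and a tool call to move; the robot and the scene stay as the last step left them, time stands still between calls to the robot, and variables do not carry over. Pictures are saved under pics/ and viewed, at most 14 in all, crops included, and the job is handed in when it is done.

Besides the shell and the picture viewer there is one more tool, called after "Request:" as a command line: name --argument value ..., lists and objects as JSON in quotes. send_rows: Moves the arm, as the interface text tells. Its arguments: {"type":"object","properties":{"series":{"type":"array","items":{"type":"array"}}},"required":["series"]}

```bash
mkdir -p pics; cat > h.py <<'E'
import numpy as np, cv2
from bench import telemetry, camera, ctrl, spotter
from scipy.spatial.transform import Rotation as R
def rot(q): return R.from_quat([q[1],q[2],q[3],q[0]]).as_matrix()
F=np.diag([1.,-1,-1])
def proj(c,P):
    p=(np.atleast_2d(P)-np.array(c["xyz"]))@rot(c["orientation"])@F
    return cv2.projectPoints(p,np.zeros(3),np.zeros(3),np.array(c["camera_matrix"]),np.array(c["dist_coeffs"]))[0][:,0]
def back(c,uv,z):
    u=cv2.undistortPoints(np.array(uv,float).reshape(-1,1,2),np.array(c["camera_matrix"]),np.array(c["dist_coeffs"]))[:,0]
    d=np.c_[u,np.ones(len(u))]@F@rot(c["orientation"]).T
    o=np.array(c["xyz"]); return o+d*((z-o[2])/d[:,2])[:,None]
def save(c,n): cv2.imwrite("pics/"+n,c["pixels"][:,:,::-1])
E
python3 - <<'E'
from h import *
o=telemetry.get_obs(); print(o["time_s"],o["eef_pos"],o["eef_rot"],o["opening"])
names=["loaf_lemon_mid","loaf_berry_mid","loaf_pistachio_mid","loaf_cocoa_mid","card_lemon","card_berry","card_pistachio","card_cocoa","cooling_rack","display_rack"]
for cam in ["top","scene"]:
    c=camera(cam); save(c,cam+"1.png"); print(cam,c["xyz"])
    for n in names:
        for r in spotter.landmark_of(n,cam)[:3]: print(n,np.round(r["xyz"],3),round(r["conf"],2),proj(c,r["xyz"])[0].round())
E
```

```text
0.0 [0.24497093 0.51960194 0.23038491] [-3.53571116e-04  2.18603686e-01  9.75813343e-01 -7.88999522e-04] 0.9960101604532041
top [0.52949161 0.02043187 1.37465416]
loaf_lemon_mid [ 0.437 -0.327  0.027] 0.9 [462. 298.]
loaf_lemon_mid [ 0.565 -0.339  0.027] 0.82 [465. 244.]
loaf_lemon_mid [0.724 0.382 0.03 ] 0.81 [160. 185.]
loaf_berry_mid [0.628 0.195 0.058] 0.71 [238. 222.]
loaf_berry_mid [0.685 0.114 0.027] 0.16 [273. 198.]
loaf_pistachio_mid [0.627 0.108 0.054] 0.87 [275. 222.]
loaf_cocoa_mid [ 0.636 -0.074  0.057] 0.77 [353. 216.]
card_lemon [0.687 0.019 0.028] 0.51 [313. 197.]
card_berry [0.674 0.197 0.029] 0.5 [238. 204.]
card_pistachio [0.687 0.113 0.03 ] 0.69 [274. 198.]
card_cocoa [ 0.689 -0.066  0.033] 0.66 [349. 195.]
cooling_rack [0.635 0.064 0.003] 0.96 [295. 220.]
display_rack [ 0.458  0.069 -0.001] 0.86 [295. 293.]
display_rack [0.635 0.02  0.058] 0.6 [313. 218.]
scene [1.16006034 0.34425196 0.74008201]
loaf_lemon_mid [ 0.566 -0.337  0.027] 0.78 [193. 186.]
loaf_lemon_mid [0.723 0.381 0.032] 0.78 [479. 377.]
loaf_lemon_mid [0.632 0.021 0.058] 0.69 [313. 250.]
loaf_berry_mid [0.675 0.197 0.032] 0.68 [386. 310.]
loaf_berry_mid [0.621 0.199 0.057] 0.6 [401. 281.]
loaf_pistachio_mid [0.625 0.108 0.057] 0.93 [355. 264.]
loaf_cocoa_mid [ 0.639 -0.071  0.061] 0.76 [270. 235.]
card_lemon [ 0.639 -0.074  0.06 ] 0.52 [269. 234.]
card_lemon [0.69  0.021 0.027] 0.46 [298. 281.]
card_lemon [ 0.692 -0.068  0.03 ] 0.19 [258. 263.]
card_berry [0.676 0.197 0.03 ] 0.47 [386. 311.]
card_pistachio [0.68  0.109 0.029] 0.61 [341. 294.]
card_cocoa [ 0.692 -0.066  0.029] 0.69 [259. 264.]
cooling_rack [ 0.63   0.061 -0.004] 0.77 [331. 277.]
```

View pics/top1.png

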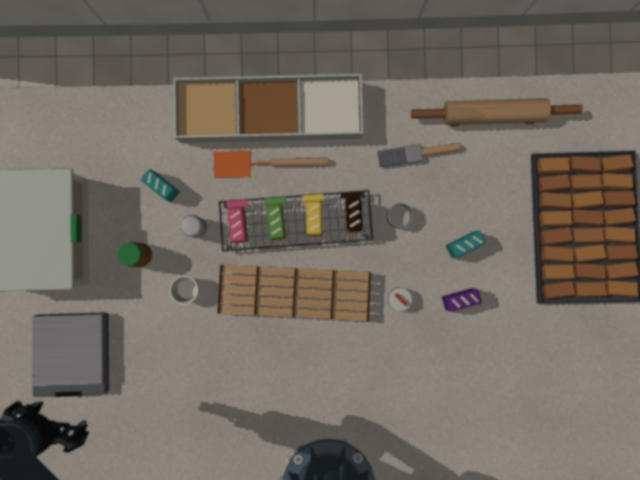

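View pics/scene1.png

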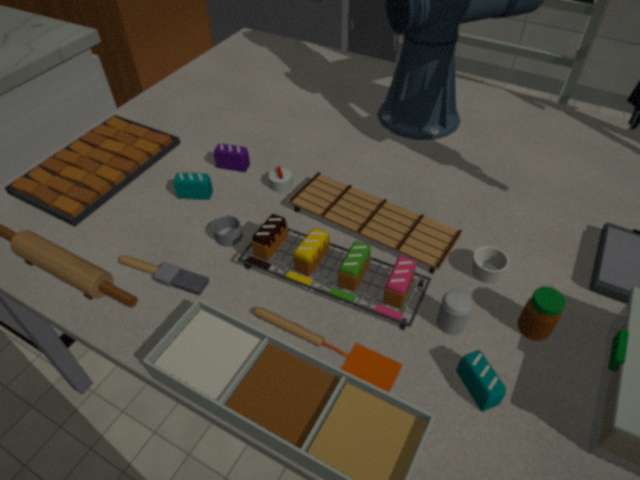

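The top view shows the cooling rack as the farther rack, at about (295,220). From the left its loaves are berry (238,222), pistachio (275,222), lemon (313,215) and cocoa (353,216). The display rack is empty and nearer, at about (295,293).

What could be taken for the lemon loaf: yellow glaze on the rack (313,215), turquoise (160,185), turquoise (465,244) and purple (462,298). I choose the yellow one at (313,215). The orange/brown blocks on the tray at (585,225) aren't loaves.

Next I'll go above the racks and take one close look.

Request:
send_rows --series '[[[0,0,0],[0,0,60],-1],[[0,0,5],[30,-30,100],-1],[[0,0,10],[60,-80,120],-1],[[0,0,15],[90,-130,130],-1],[[0,0,20],[120,-185,140],-1],[[0,0,25],[150,-240,150],-1],[[0,0,27],[180,-295,160],-1],[[0,0,27],[210,-350,170],-1],[[0,0,27],[240,-405,170],-1],[[0,0,27],[255,-450,170],-1]]'

```text
time_s: 2.35
eef_pos: [0.5012, 0.0678, 0.4014]
eef_rot: [0.0, -0.015, 1.0, -0.0]
wrist_force: [0.3, -0.1, -0.5]
opening: 0.996
grasp_force: 0.0
```

```bash
python3 - <<'E'
from h import *
o=telemetry.get_obs(); print(o["time_s"],o["eef_pos"],o["eef_rot"],o["opening"],o["wrist_force"])
c=camera("wrist"); save(c,"w1.png"); print(c["xyz"])
for n in ["loaf_lemon_mid","loaf_berry_mid","loaf_pistachio_mid","loaf_cocoa_mid","cooling_rack","display_rack"]:
    for r in spotter.landmark_of(n,"wrist")[:3]: print(n,np.round(r["xyz"],3),round(r["conf"],2),proj(c,r["xyz"])[0].round())
E
```

```text
2.35 [0.50121741 0.06775538 0.40141403] [ 2.87206269e-04 -1.47274132e-02  9.99891503e-01 -6.29353095e-05] 0.9962853673310543 [ 0.27297695 -0.0720357  -0.48462189]
[0.43058011 0.06589839 0.54296559]
loaf_lemon_mid [0.629 0.021 0.056] 0.9 [283. 281.]
loaf_lemon_mid [ 0.439 -0.324  0.031] 0.86 [  6. 118.]
loaf_lemon_mid [ 0.561 -0.339  0.032] 0.82 [ 10. 215.]
loaf_berry_mid [0.623 0.197 0.058] 0.94 [425. 280.]
loaf_pistachio_mid [0.621 0.11  0.056] 0.6 [356. 276.]
loaf_pistachio_mid [ 0.634  0.058 -0.003] 0.19 [314. 268.]
loaf_cocoa_mid [ 0.638 -0.074  0.054] 0.72 [208. 284.]
cooling_rack [ 0.631  0.06  -0.003] 0.56 [316. 266.]
display_rack [0.459 0.071 0.002] 0.94 [328. 138.]
display_rack [0.624 0.108 0.056] 0.4 [353. 278.]
```

View pics/w1.png

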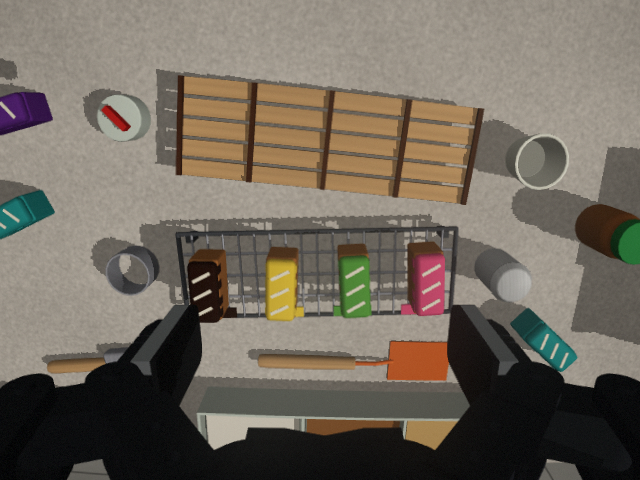

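The wrist view is upside down relative to the robot (its left is −y). From right to left it shows pink (427,275), green (355,280), yellow (282,283) and dark (207,285). The display rack's five strips run from (180,76)–(179,175) to (481,109)–(464,203). Next I'll fit the poses.

```bash
cat >> h.py <<'E'
HSV={"berry":((165,70,90),(179,255,255)),"pistachio":((40,90,50),(75,255,255)),"lemon":((22,150,120),(34,255,255))}
def topfit(c,lo,hi,box,z=.086):
    """footprint of a glaze blob, rectified to the plane z: centre, sizes, long-axis angle to x (deg)"""
    m=cv2.inRange(cv2.cvtColor(c["pixels"],cv2.COLOR_RGB2HSV),lo,hi); x0,y0,x1,y1=box
    k=np.zeros_like(m); k[y0:y1,x0:x1]=m[y0:y1,x0:x1]
    k=cv2.morphologyEx(k,cv2.MORPH_CLOSE,np.ones((9,9))); k=cv2.morphologyEx(k,cv2.MORPH_OPEN,np.ones((5,5)))
    n,l,s,_=cv2.connectedComponentsWithStats(k); i=1+s[1:,4].argmax()
    cn=cv2.findContours((l==i).astype(np.uint8),cv2.RETR_EXTERNAL,cv2.CHAIN_APPROX_NONE)[0][0][:,0]
    P=back(c,cn,z)[:,:2]; (ct,wh,a)=cv2.minAreaRect((P*1000).astype(np.float32))
    if wh[0]<wh[1]: a+=90
    return np.round(ct,1),np.round(sorted(wh),1),round((a+90)%180-90,1)
E
python3 - <<'E'
from h import *
c=camera("wrist")
top=[(180,76),(253,83),(331,90),(407,99),(481,109)];bot=[(179,175),(248,181),(324,188),(398,197),(464,203)]
A=back(c,top,.035)[:,:2]*1000;B=back(c,bot,.035)[:,:2]*1000
print(A.round(1).tolist());print(B.round(1).tolist())
ys=np.array([-180,-90,0,90,180.]);obj=np.r_[np.c_[-60*np.ones(5),ys],np.c_[60*np.ones(5),ys]]
W=np.r_[A,B];u=obj-obj.mean(0);v=W-W.mean(0)
th=np.arctan2((u[:,0]*v[:,1]-u[:,1]*v[:,0]).sum(),(u*v).sum());Rm=np.array([[np.cos(th),-np.sin(th)],[np.sin(th),np.cos(th)]])
print("display",W.mean(0),np.degrees(th),"res",(v-u@Rm.T).round(1).tolist())
for y in ys[:4]+45: print("bay",y,(W.mean(0)+Rm@[0,y]).round(1))
for n,b in [("berry",(395,235,460,330)),("pistachio",(325,235,385,330)),("lemon",(255,235,310,330))]: print(n,topfit(c,*HSV[n],b))
print("cocoa",topfit(c,(0,0,0),(30,255,52),(180,255,228,330)))
E
```

```text
[[389.6, -97.6], [395.9, -13.3], [401.1, 76.3], [407.9, 164.4], [415.1, 252.5]]
[[504.1, -104.4], [509.2, -20.3], [515.0, 71.8], [523.1, 162.5], [527.7, 245.0]]
display [458.88146929  73.70104838] -3.806633921339357 res [[2.6, 4.3], [2.9, -1.1], [2.1, -1.4], [2.9, -3.1], [4.2, -4.8], [-2.7, 5.5], [-3.5, -0.2], [-3.7, 2.1], [-1.6, 3.0], [-3.0, -4.3]]
bay -135.0 [449.9 -61. ]
bay -45.0 [455.9  28.8]
bay 45.0 [461.9 118.6]
bay 135.0 [467.8 208.4]
berry (array([618.4, 188.5]), array([51. , 77.2]), 1.7)
pistachio (array([623.3, 104.9]), array([43. , 77.1]), 2.1)
lemon (array([630.3,  25.5]), array([43. , 76.1]), -0.6)
cocoa (array([640.5, -67.6]), array([57.7, 89.4]), -2.2)
```

Request:
send_rows --series '[[[0,0,1],[25,27,-40],-1],[[0,0,1],[50,54,-80],-1],[[0,0,1],[75,81,-125],-1],[[0,0,1],[100,107,-170],-1],[[0,0,1],[122,129,-201],-1],[[0,0,1],[122,129,-201],-1]]'

```text
time_s: 3.5
eef_pos: [0.6203, 0.2015, 0.1959]
eef_rot: [-0.003, -0.026, 1.0, -0.0]
wrist_force: [0.6, -0.1, 0.0]
opening: 0.998
grasp_force: 0.0
```

```bash
python3 - <<'E'
from h import *
o=telemetry.get_obs(); print(o["time_s"],o["eef_pos"],o["eef_rot"])
c=camera("wrist"); 
for n in ["loaf_berry_mid","loaf_pistachio_mid"]:
    for r in spotter.landmark_of(n,"wrist")[:2]: print(n,np.round(r["xyz"],3),round(r["conf"],2),proj(c,r["xyz"])[0].round())
T=np.array(o["eef_pos"]);im=c["pixels"].copy()
p=proj(c,[[T[0],T[1],.086]])[0].astype(int);cv2.circle(im,tuple(p.tolist()),4,(0,0,255),-1)
q=proj(c,[[.623+a*.04,.197+b*.018,.086] for a,b in [(-1,-1),(-1,1),(1,1),(1,-1)]]).astype(np.int32);cv2.polylines(im,[q],True,(255,255,0),1)
c["pixels"]=im;save(c,"w2.png")
E
```

```text
3.5 [0.6202652  0.20149584 0.19594958] [-3.46698842e-03 -2.58047325e-02  9.99660962e-01 -2.39128005e-04]
loaf_berry_mid [0.621 0.201 0.057] 0.9 [323. 224.]
```

View pics/w2.png

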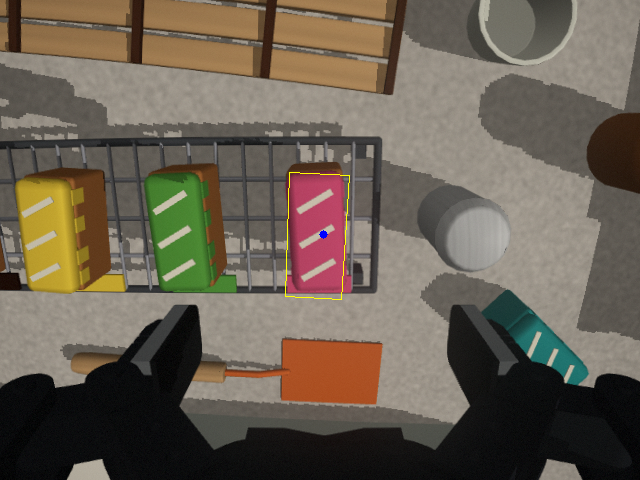

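The close view shows the berry loaf's top centred near (318,234), within 2–3 mm of the predicted outline and nearly square to it. The card at (345,283) is beside it, and the can at (470,235) is clear of the fingers. I'll correct and descend.

Request:
send_rows --series '[[[0,0,0],[0,0,0],-1],[[0,0,0],[0,0,0],-1]]'

```text
time_s: 3.9
eef_pos: [0.6227, 0.1987, 0.202]
eef_rot: [0.001, -0.024, 1.0, 0.0]
wrist_force: [0.3, 1.0, 0.2]
opening: 0.999
grasp_force: 0.0
```

Request:
send_rows --series '[[[0,0,0],[0,0,-50],-1],[[0,0,0],[0,0,-95],-1],[[0,0,0],[0,0,-125],-1],[[0,0,0],[0,0,-143],-1],[[0,0,0],[0,0,-154],-1],[[0,0,0],[0,0,-154],-1],[[0,0,0],[0,0,-154],1],[[0,0,0],[0,0,-154],1],[[0,0,0],[0,0,-154],1],[[0,0,0],[0,0,-154],1]]'

```text
time_s: 5.15
eef_pos: [0.6233, 0.1992, 0.0475]
eef_rot: [0.001, -0.024, 1.0, 0.0]
wrist_force: [0.4, 0.2, 5.6]
opening: 0.411
grasp_force: 60.8
```

Request:
send_rows --series '[[[0,0,0],[0,0,30],1],[[0,0,0],[0,0,80],1],[[0,0,-1],[-20,-25,95],1],[[0,0,-2],[-50,-70,95],1],[[0,0,-4],[-80,-120,95],1],[[0,0,-6.5],[-110,-170,95],1],[[0,0,-6.5],[-145,-220,95],1],[[0,0,-6.5],[-165,-250,95],1],[[0,0,-6.5],[-172,-261,90],1],[[0,0,-6.5],[-172,-261,90],1]]'

```text
time_s: 6.4
eef_pos: [0.45, -0.062, 0.1358]
eef_rot: [-0.0, 0.034, 0.999, 0.0]
wrist_force: [0.6, 0.5, -1.6]
opening: 0.412
grasp_force: 60.1
```

```bash
cat > look.py <<'E'
import sys
from h import *
o=telemetry.get_obs(); print(o["time_s"],o["eef_pos"],o["eef_rot"],o["opening"])
c=camera("wrist"); c["pixels"]=c["pixels"].copy()
# overlay: predicted strips of the display rack
th=np.radians(-3.8);Rm=np.array([[np.cos(th),-np.sin(th)],[np.sin(th),np.cos(th)]])
for y in (-.18,-.09,0,.09,.18):
    P=[np.r_[np.array([.459,.072])+Rm@[x,y],.035] for x in (-.06,.06)]
    p=proj(c,P); 
    if abs(p).max()<3000: cv2.line(c["pixels"],*[tuple(map(int,a)) for a in p],(0,255,255),1)
save(c,sys.argv[1])
E
python3 look.py w3.png
```

```text
6.4 [ 0.4499542  -0.06196102  0.13577997] [-3.60052353e-04  3.35516157e-02  9.99436859e-01  3.52131014e-04] 0.41193094949543546
```

View pics/w3.png

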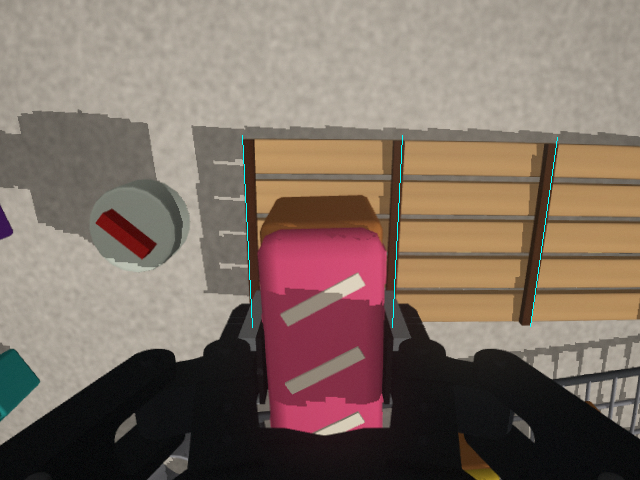

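The carried berry loaf sits between the strips at about x=249 and x=397. The overlay says the rack centre is nearer y=69 mm, so I shift 3 mm to −y and lower.

Request:
send_rows --series '[[[0,0,0],[1,-3,-30],1],[[0,0,0],[1,-3,-60],1],[[0,0,0],[1,-3,-78],1],[[0,0,0],[1,-3,-85],1],[[0,0,0],[1,-3,-87],1],[[0,0,0],[1,-3,-88],1],[[0,0,0],[1,-3,-88],-0.4],[[0,0,0],[1,-3,-88],-0.4],[[0,0,0],[1,-3,-50],-0.4],[[0,0,0],[1,-3,12],-1]]'

```text
time_s: 7.7
eef_pos: [0.4497, -0.0644, 0.148]
eef_rot: [-0.002, 0.033, 0.999, 0.001]
wrist_force: [1.3, -0.2, 0.6]
opening: 0.888
grasp_force: 0.0
```

Request:
send_rows --series '[[[0,0,0],[0,0,40],-1],[[0,0,1],[35,35,53],-1],[[0,0,3],[75,75,53],-1],[[0,0,5],[115,116,53],-1],[[0,0,6.5],[150,152,53],-1],[[0,0,6.5],[168,170,53],-1],[[0,0,6.5],[172,174,53],-1],[[0,0,6.5],[172,174,53],-1]]'

```text
time_s: 8.7
eef_pos: [0.623, 0.1088, 0.2012]
eef_rot: [-0.0, -0.024, 1.0, -0.0]
wrist_force: [0.7, -0.3, 0.7]
opening: 1.003
grasp_force: 0.0
```

```bash
cat > look2.py <<'E'
import sys
from h import *
o=telemetry.get_obs(); print(o["time_s"],o["eef_pos"],o["eef_rot"])
c=camera("wrist"); x,y=map(float,sys.argv[2:4]); a=np.radians(3)
for n in ["berry","pistachio","lemon","cocoa"]:
    for r in spotter.landmark_of(f"loaf_{n}_mid","wrist")[:2]: print(n,np.round(r["xyz"],3),round(r["conf"],2))
im=c["pixels"].copy()
q=proj(c,[[x+s*.04*np.cos(a)-t*.018*np.sin(a),y+s*.04*np.sin(a)+t*.018*np.cos(a),.086] for s,t in [(-1,-1),(-1,1),(1,1),(1,-1)]]).astype(np.int32);cv2.polylines(im,[q],True,(0,0,255),1);print(q.tolist())
c["pixels"]=im;save(c,sys.argv[1])
E
python3 look2.py w4.png .623 .109
```

```text
8.7 [0.62295166 0.10875084 0.20120734] [-2.37160199e-04 -2.39930105e-02  9.99712090e-01 -1.28538807e-04]
berry [0.674 0.199 0.028] 0.22
pistachio [0.624 0.108 0.055] 0.58
pistachio [0.674 0.198 0.028] 0.35
lemon [0.727 0.383 0.025] 0.94
lemon [0.631 0.02  0.055] 0.65
cocoa [ 0.643 -0.072  0.057] 0.84
[[294, 167], [353, 167], [351, 289], [297, 290]]
```

View pics/w4.png

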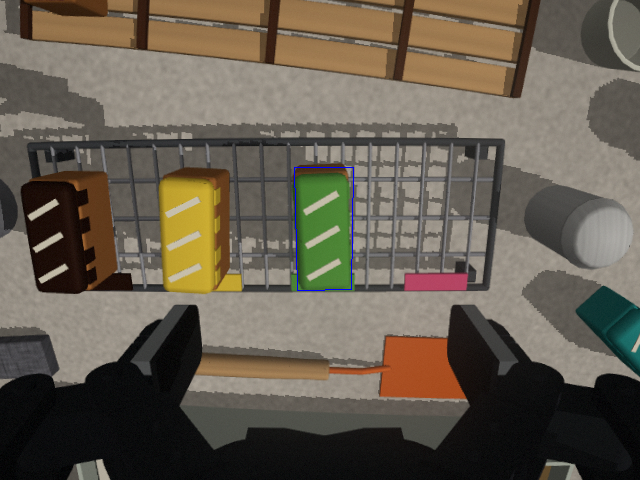

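The pistachio loaf (324,230) fits the predicted outline. Descending to grasp.

Request:
send_rows --series '[[[0,0,0],[0,0,-50],-1],[[0,0,0],[0,0,-95],-1],[[0,0,0],[0,0,-125],-1],[[0,0,0],[0,0,-143],-1],[[0,0,0],[0,0,-154],-1],[[0,0,0],[0,0,-154],-1],[[0,0,0],[0,0,-154],1],[[0,0,0],[0,0,-154],1],[[0,0,0],[0,0,-154],1],[[0,0,0],[0,0,-154],1]]'

```text
time_s: 10.2
eef_pos: [0.6243, 0.109, 0.0485]
eef_rot: [0.001, -0.024, 1.0, -0.0]
wrist_force: [0.2, 0.5, 6.1]
opening: 0.413
grasp_force: 62.0
```

Request:
send_rows --series '[[[0,0,0],[0,0,30],1],[[0,0,0],[0,0,80],1],[[0,0,-1],[-20,-10,95],1],[[0,0,-3],[-60,-30,95],1],[[0,0,-5],[-105,-53,95],1],[[0,0,-6.5],[-145,-74,95],1],[[0,0,-6.5],[-162,-83,93],1],[[0,0,-6.5],[-166,-85,90],1],[[0,0,-6.5],[-166,-85,90],1]]'

```text
time_s: 11.32
eef_pos: [0.4575, 0.0241, 0.1371]
eef_rot: [0.0, 0.033, 0.999, 0.0]
wrist_force: [0.1, -0.4, -2.2]
opening: 0.407
grasp_force: 61.1
```

```bash
sed -i 's/\.459,\.072/.460,.069/' look.py; python3 look.py w5.png
```

```text
11.325 [0.45752576 0.02413914 0.13713835] [4.81835848e-06 3.29517473e-02 9.99456937e-01 1.14958761e-04] 0.40705276033972465
```

View pics/w5.png

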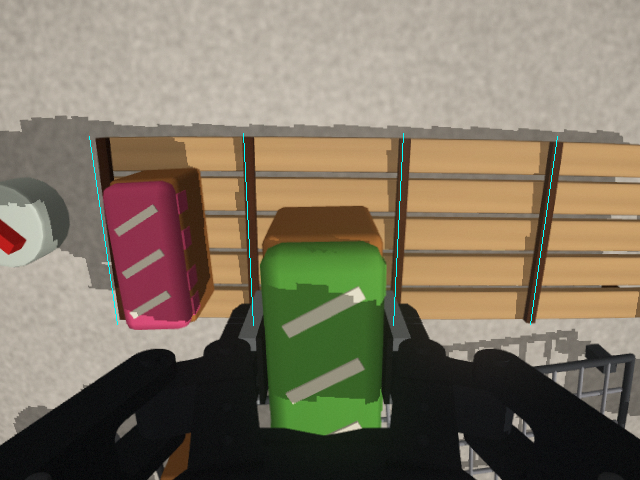

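The held pistachio loaf lies midway between the strips at (249,·) and (405,·), and the berry loaf stands in the first bay at (155,250). Lowering.

Request:
send_rows --series '[[[0,0,0],[0,1,-30],1],[[0,0,0],[0,1,-60],1],[[0,0,0],[0,1,-78],1],[[0,0,0],[0,1,-85],1],[[0,0,0],[0,1,-87],1],[[0,0,0],[0,1,-88],1],[[0,0,0],[0,1,-88],-0.4],[[0,0,0],[0,1,-88],-0.4],[[0,0,0],[0,1,-50],-0.4],[[0,0,0],[0,1,12],-1]]'

```text
time_s: 12.62
eef_pos: [0.4556, 0.0253, 0.149]
eef_rot: [-0.002, 0.033, 0.999, 0.0]
wrist_force: [1.5, 0.0, -0.4]
opening: 0.889
grasp_force: 0.0
```

Request:
send_rows --series '[[[0,0,0],[0,0,40],-1],[[0,0,1],[30,0,53],-1],[[0,0,3],[75,-2,53],-1],[[0,0,5],[125,-3,53],-1],[[0,0,6.5],[160,-4,53],-1],[[0,0,6.5],[174,-4,53],-1],[[0,0,6.5],[174,-4,53],-1],[[0,0,6.5],[174,-4,53],-1]]'

```text
time_s: 13.62
eef_pos: [0.6306, 0.0212, 0.2023]
eef_rot: [-0.0, -0.024, 1.0, 0.0]
wrist_force: [0.1, -0.0, -0.3]
opening: 0.999
grasp_force: 0.0
```

```bash
python3 look2.py w6.png .631 .021
```

```text
13.625 [0.63063927 0.0211502  0.2022873 ] [-2.72646901e-04 -2.39712115e-02  9.99712611e-01  3.40227019e-05]
lemon [0.632 0.023 0.054] 0.57
lemon [ 0.638 -0.075  0.056] 0.16
cocoa [ 0.644 -0.076  0.055] 0.56
[[293, 167], [352, 167], [351, 289], [296, 289]]
```

View pics/w6.png

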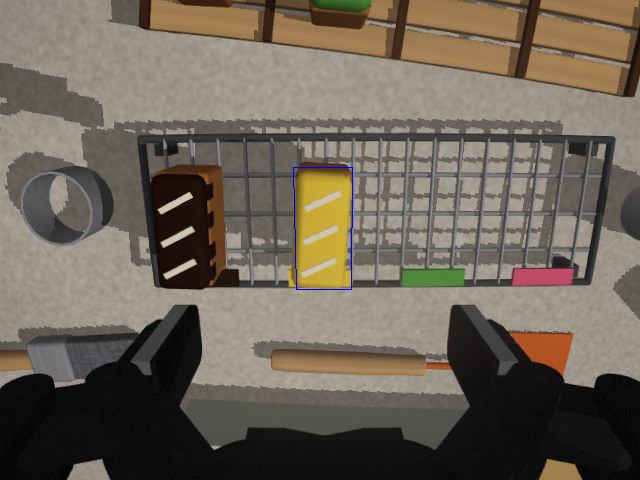

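The lemon loaf (324,227) fits its outline, with the cocoa loaf at (185,230) clear of the fingers. Grasping.

Request:
send_rows --series '[[[0,0,0],[0,0,-50],-1],[[0,0,0],[0,0,-95],-1],[[0,0,0],[0,0,-125],-1],[[0,0,0],[0,0,-143],-1],[[0,0,0],[0,0,-154],-1],[[0,0,0],[0,0,-154],-1],[[0,0,0],[0,0,-154],1],[[0,0,0],[0,0,-154],1],[[0,0,0],[0,0,-154],1],[[0,0,0],[0,0,-154],1]]'

```text
time_s: 15.12
eef_pos: [0.6323, 0.0209, 0.0496]
eef_rot: [0.001, -0.024, 1.0, -0.0]
wrist_force: [0.2, 0.4, 5.4]
opening: 0.409
grasp_force: 59.5
```

Request:
send_rows --series '[[[0,0,0],[0,0,30],1],[[0,0,0],[0,0,80],1],[[0,0,-1],[-20,11,95],1],[[0,0,-3],[-60,33,95],1],[[0,0,-5],[-105,58,95],1],[[0,0,-6.5],[-145,80,95],1],[[0,0,-6.5],[-164,91,93],1],[[0,0,-6.5],[-168,93,90],1],[[0,0,-6.5],[-168,93,90],1]]'

```text
time_s: 16.25
eef_pos: [0.4636, 0.1139, 0.1381]
eef_rot: [0.0, 0.033, 0.999, -0.0]
wrist_force: [1.0, -0.3, -0.4]
opening: 0.417
grasp_force: 58.9
```

```bash
python3 look.py w7.png
```

```text
16.25 [0.46360069 0.11387087 0.13811984] [ 1.59136375e-05  3.26810575e-02  9.99465828e-01 -8.82509731e-05] 0.41661092530598587
```

View pics/w7.png

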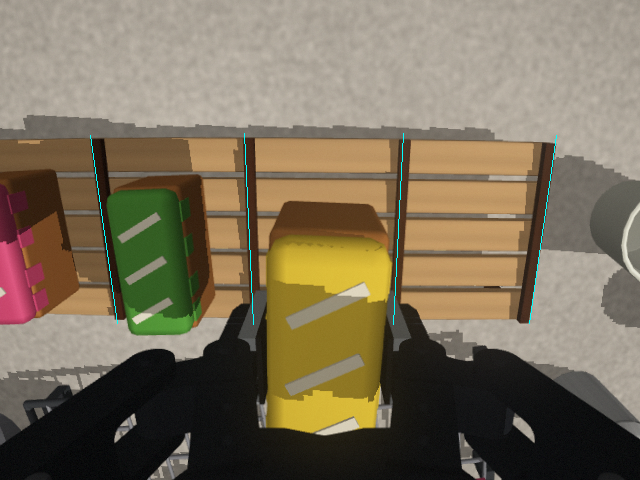

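The lemon loaf is centred between the strips at (250,·) and (405,·), and the first two loaves are standing. Lowering.

Request:
send_rows --series '[[[0,0,0],[0,1,-30],1],[[0,0,0],[0,1,-60],1],[[0,0,0],[0,1,-78],1],[[0,0,0],[0,1,-85],1],[[0,0,0],[0,1,-88],1],[[0,0,0],[0,1,-89],1],[[0,0,0],[0,1,-89],-0.4],[[0,0,0],[0,1,-89],-0.4],[[0,0,0],[0,1,-50],-0.4],[[0,0,0],[0,1,12],-1]]'

```text
time_s: 17.55
eef_pos: [0.4616, 0.115, 0.15]
eef_rot: [-0.002, 0.033, 0.999, -0.0]
wrist_force: [1.3, -0.3, 0.1]
opening: 0.886
grasp_force: 0.0
```

Request:
send_rows --series '[[[0,0,0],[0,0,45],-1],[[0,0,1],[25,-27,53],-1],[[0,0,3],[65,-68,53],-1],[[0,0,5],[105,-110,53],-1],[[0,0,6.5],[145,-153,53],-1],[[0,0,6.5],[170,-182,53],-1],[[0,0,6.5],[176,-188,53],-1],[[0,0,6.5],[176,-188,53],-1],[[0,0,6.5],[176,-188,53],-1]]'

```text
time_s: 18.68
eef_pos: [0.6386, -0.0717, 0.2034]
eef_rot: [-0.0, -0.025, 1.0, 0.0]
wrist_force: [0.1, 1.0, 0.1]
opening: 1.005
grasp_force: 0.0
```

```bash
python3 look2.py w8.png .639 -.073
```

```text
18.675 [ 0.63861457 -0.07165277  0.2033761 ] [-2.23710597e-04 -2.45313808e-02  9.99699016e-01  1.96459389e-04]
cocoa [ 0.638 -0.076  0.053] 0.92
[[291, 167], [350, 167], [349, 288], [294, 289]]
```

View pics/w8.png

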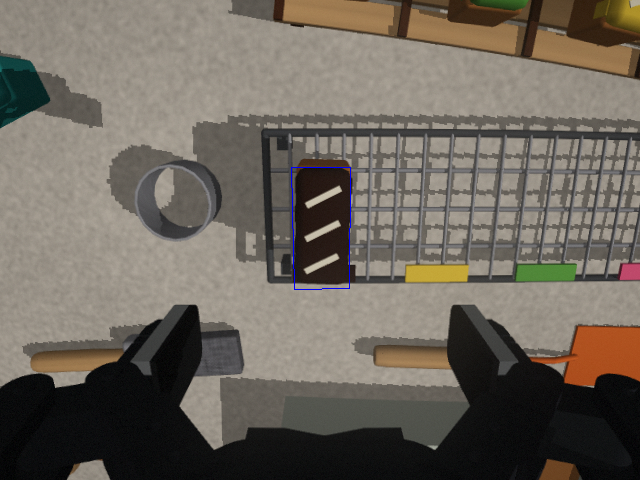

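The cocoa loaf is at (323,225), about 2 mm nearer the robot than the outline. The ring at (178,200) is clear. I correct by −2 mm in x and grasp with the fingers opened a little less.

Request:
send_rows --series '[[[0,0,0],[-2,0,-50],-0.7],[[0,0,0],[-2,0,-95],-0.7],[[0,0,0],[-2,0,-125],-0.7],[[0,0,0],[-2,0,-144],-0.7],[[0,0,0],[-2,0,-156],-0.7],[[0,0,0],[-2,0,-156],-0.7],[[0,0,0],[-2,0,-156],1],[[0,0,0],[-2,0,-156],1],[[0,0,0],[-2,0,-156],1],[[0,0,0],[-2,0,-156],1]]'

```text
time_s: 20.18
eef_pos: [0.6385, -0.0732, 0.0489]
eef_rot: [0.001, -0.024, 1.0, -0.0]
wrist_force: [-0.3, -0.0, 7.1]
opening: 0.411
grasp_force: 61.6
```

Request:
send_rows --series '[[[0,0,0],[0,0,30],1],[[0,0,0],[0,0,80],1],[[0,0,-1],[-15,25,100],1],[[0,0,-2],[-40,68,100],1],[[0,0,-4],[-70,116,100],1],[[0,0,-6.5],[-100,165,100],1],[[0,0,-6.5],[-130,215,100],1],[[0,0,-6.5],[-155,257,98],1],[[0,0,-6.5],[-168,277,90],1],[[0,0,-6.5],[-168,277,90],1]]'

```text
time_s: 21.42
eef_pos: [0.4674, 0.2052, 0.1365]
eef_rot: [-0.001, 0.031, 1.0, -0.0]
wrist_force: [-0.8, -0.2, -2.1]
opening: 0.407
grasp_force: 60.7
```

```bash
python3 look.py w9.png
```

```text
21.425 [0.46741497 0.2052102  0.13647375] [-1.02963925e-03  3.12646815e-02  9.99510591e-01 -1.93626728e-04] 0.40712769191439685
```

View pics/w9.png

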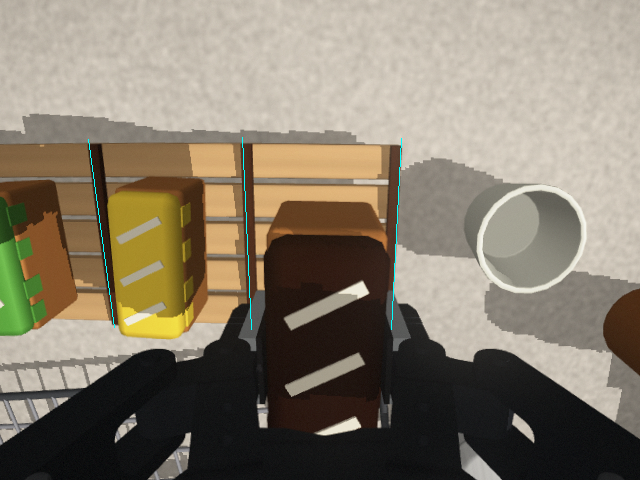

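The cocoa loaf is centred between the strips at (248,·) and (395,·), and the cup at (527,240) is clear. Lowering, releasing and backing off upward.

Request:
send_rows --series '[[[0,0,0],[0,0,-30],1],[[0,0,0],[0,0,-60],1],[[0,0,0],[0,0,-78],1],[[0,0,0],[0,0,-85],1],[[0,0,0],[0,0,-88],1],[[0,0,0],[0,0,-89],1],[[0,0,0],[0,0,-89],-0.4],[[0,0,0],[0,0,-89],-0.4],[[0,0,0],[0,0,-50],-0.4],[[0,0,0],[0,0,12],-0.4]]'

```text
time_s: 22.72
eef_pos: [0.4677, 0.2038, 0.1489]
eef_rot: [-0.002, 0.033, 0.999, -0.0]
wrist_force: [1.0, 0.1, 0.4]
opening: 0.703
grasp_force: 0.0
```

Request:
send_rows --series '[[[0,0,0],[0,0,60],-0.4],[[0,0,0],[0,-40,110],-0.4],[[0,0,0],[0,-80,155],-0.4],[[0,0,0],[0,-110,200],-0.4],[[0,0,0],[0,-135,240],-0.4],[[0,0,0],[0,-135,250],-0.4],[[0,0,0],[0,-135,250],-0.4]]'

```text
time_s: 23.6
eef_pos: [0.4694, 0.0694, 0.3995]
eef_rot: [0.001, 0.033, 0.999, 0.0]
wrist_force: [0.6, 1.6, -0.5]
opening: 0.701
grasp_force: 0.0
```

```bash
python3 look.py w10.png; python3 - <<'E'
from h import *
c=camera("scene"); save(c,"scene2.png")
for cam in ("scene","wrist"):
  camera(cam)
  for n in ["berry","pistachio","lemon","cocoa"]:
    for r in spotter.landmark_of(f"loaf_{n}_mid",cam)[:3]:
        if r["xyz"][0]<.55 and r["xyz"][1]>-.2: 
            d=(np.array(r["xyz"][:2])-[.460,.0695]); t=np.radians(-3.8)
            print(cam,n,np.round(r["xyz"],3),round(r["conf"],2),"rack",(np.array([[np.cos(t),np.sin(t)],[-np.sin(t),np.cos(t)]])@d*1000).round(1))
E
```

```text
23.6 [0.46936164 0.0693951  0.39947652] [5.07483107e-04 3.28205167e-02 9.99461122e-01 1.48927118e-04] 0.7007661559616356
scene pistachio [0.456 0.026 0.058] 0.6 rack [ -0.8 -43.2]
scene lemon [0.467 0.118 0.055] 0.71 rack [ 4.  49.3]
scene cocoa [0.471 0.206 0.061] 0.79 rack [  2.  137.1]
wrist berry [ 0.45  -0.065  0.06 ] 0.68 rack [  -1.5 -134.5]
wrist lemon [0.461 0.115 0.053] 0.94 rack [-1.8 45.8]
wrist cocoa [0.472 0.202 0.055] 0.9 rack [  3.3 133.3]
```

View pics/w10.png

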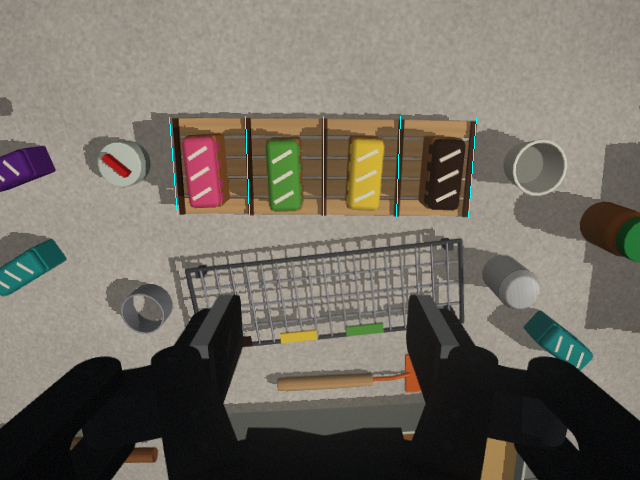

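View pics/scene2.png

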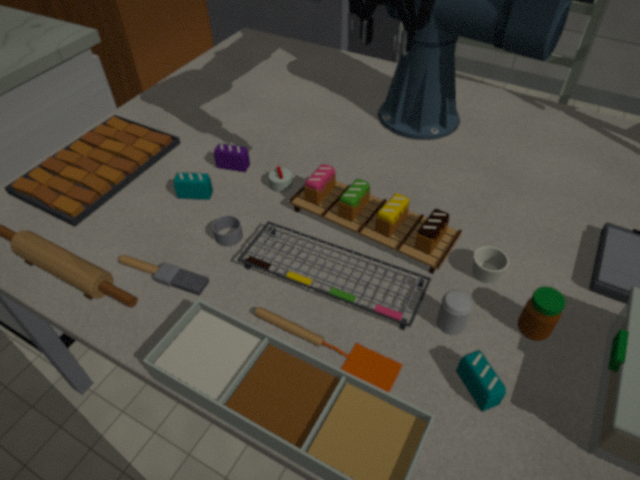

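All four loaves stand upright, centred in their bays. In the wrist view they are pink (204,172), green (285,174), yellow (366,173) and dark (444,174), parallel to the strips and in reverse order. The scene view agrees, and the robot is clear of everything.

```bash
python3 -c "
from bench import ctrl; print(ctrl.hand_in())"
```

```text
the job is handed in; nothing more can be done
None
```

I moved all four loaves to the display rack in reverse order and handed the job in at about 24 s of robot time. From the robot's right the bays now hold berry, pistachio, lemon and cocoa; the last pictures show each upright, within about 5 mm of its bay's centre and parallel to the strips.

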